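Refit the splined drive hub on the conveyor drive

TASK

Put the hub with the splined bore back on the splined shaft of the conveyor drive, pressing gently and rocking it about the shaft until the teeth mesh, and slide it fully home onto the shoulder; never force it (40 N is too much). Then swing the keeper bar right in over the hub, up to its stop, and let go. Leave the plain-bored hub and the two stacks of white phones where they are.

Things in the scene. Friction and masses are not known exactly. Their poses are not given: they have to be found in the camera images.
- hub_center (a point): Hub to fit, loose, upright on the bench: aluminium, 320 g, 50 mm tall. Foot: round flange 68 mm across, 9 mm thick. Above it, up to the top, a square neck, 46 mm across flats, to grip. Bore (35 mm) with four inward teeth (ribs). This point: on its axis, half-way up (25 mm above the underside). z up; x is square to a flat and along the middle of a tooth; flats and teeth every 90 degrees.
- hub_foot (a point): Same hub, same axes: the centre of its underside. The bore's four teeth are 8.3 mm wide, run from here to 42 mm up and reach in to 23 mm across.
- plain_center (a point): A second hub, outside just like the one to fit, but its bore is plain, without teeth, 19 mm across: it does not fit and stays where it is. Point on its axis, 25 mm above its underside.
- seat (a point): Centre of the top of the shoulder (48 mm across, 78 mm above the bench) on the fixed grey gear case, around the shaft's foot; the hub's underside must rest here. z up along the shaft, x towards the motor, y towards the keeper's post. The shaft's teeth are NOT at a set angle in this frame: it differs each time and is not given.
- spindle: The shoulder with the shaft on it; origin at the centre of the shoulder's top, as the seat when not pressed. It is sprung: pushed down it gives up to 8 mm (5 N to start, 3.5 N more per mm, then solid) and springs back. The shaft is held from turning only by its gears' drag (0.3 N m): a hub pressed hard on the tips of its teeth (over some 20 N) drags it round instead of meshing.
- shaft_top (a point): Top of the upright steel shaft, 38 mm above the seat, same axes as the seat. Four teeth 9 mm wide, 32 mm across, from the seat to 26 mm up; above them a round nose 20 mm across, tapering to 10 mm at the top, that centres the bore. The hub's teeth meet the shaft's at an underside height of 26 mm above the seat (unpressed) and enter when its turn is right to about 0.06 rad.
- keeper_post (a point): On the axis of the keeper's upright post, 90 mm from the shaft's axis, level with the bar's underside, 53 mm above the seat (3 mm above the top of a hub that is home; a hub that is not home blocks the bar). Same axes as the seat.
- keeper (a joint): Angle of the level keeper bar (steel, 22 mm wide, 6 mm thick) about its post: 0 = over the hub, at its stop, where it runs from the post along -y of the seat frame; grows anticlockwise from above (at 1.57 it runs along +x, clear of the hub). Starts open, 1.3 to 1.9 rad. Light friction, 0.06 N m; stays where it is left.
- keeper_knob (a point): The upright black round knob near the free end of the keeper bar, 14 mm across, 28 mm tall, 130 mm from the post's axis; this point is on its axis, 14 mm above the bar's top face and 14 mm below the knob's top.
- phones_a: Stack of five white phones lying flat, 75 x 152 mm, 42 mm high; origin at the centre of its underside, long side along y. To be left alone.
- phones_b: Stack of three white phones lying flat, 75 x 152 mm, 26 mm high; origin at the centre of its underside, long side along y. To be left alone.
- hub: Same hub, the whole body; origin at the centre of its underside.
- drive: The whole conveyor drive, fixed to the bench: grey gear case 130 x 200 mm, 70 mm high, motor on its far side, with the shaft and the keeper. Origin on the bench under the shaft's axis, axes as the seat's.
Not all that is in view belongs to the job. What is shaped like the hub but orange is not meant.

How it is judged:
By the outcome, as a careful person would: the job done as asked, in the order asked, and still so for the second after the job is handed in, with the robot touching nothing.
It also fails if it takes over 72 s, if anything falls off the work surface, if the arm or the gripper's body presses on something with over 40 N, if the wrist force passes 120 N, or if a joint passes its speed limit or range.

ROBOT

A 6-joint arm with a two-finger parallel gripper is mounted at the origin on the work surface. World frame = base frame: x ahead of the robot, y to its left, z up, the work surface at z = 0. Lengths are in m, angles in degrees, forces in N, time in s.
With the tool pointing down it reaches from about 0.4 to 0.825 m from the base axis. Payload 7 kg.
Tool frame: the origin (TCP) lies between the finger pads; the fingertips stand 22 mm ahead of it and the grasp point (between the pads) lies 3 mm ahead of it; z points along the fingers, y is the line along which they close (so a half turn about z gives the same grasp; the last joint's range is limited). The gripper opens to 88 mm and grips with 3 to 60 N. Pads are 19 mm wide; open, the fingers measure 130 mm over their backs; the gripper's body (78 mm by 193 mm) begins 47 mm behind the grasp point.
Start: joints at [-46.862, 20.546, 0.682, 0, -70.136, -16.507], TCP at [0.303, -0.603, 0.215] pointing down, gripper open.
Joint ranges: [-176.03, 176.03], [-82.01, 121.73], [-58.28, 71.71], [-173.87, 95.51], [-174.79, -0.11], [-173.66, 173.66]. Speed limits (degrees/s): [136.94, 136.94, 172.46, 180, 180, 180].

INTERFACE

Orientations are given as [roll, pitch, yaw] about the fixed x, y, z axes, in that order (R = Rz(yaw) Ry(pitch) Rx(roll)).
In Python, from plant import ctrl gives the robot as it stands.
- The arm moves only by the tool apply_moves, never from a script. Its argument "targets" is a list of rows, each an object with "travel": the shift along the tool's x, y, z in mm, a list of three; "roll": the turn about the tool's z in degrees; "jaw": the finger opening in mm, from 0 to 87.6. In form: [{"travel": [tx, ty, tz], "roll": roll, "jaw": jaw}, ...]. A call has 1 to 10 rows; each row shifts and turns the commanded pose from where the row before left it, along the tool's axes as they then stand; what a row does not reach is not made up. A row lasts 1/10 s, in which the tool goes at most 50 mm and 8.59 degrees, less where a joint would pass 70% of its speed; a pose out of reach is approached as far as the arm can. A call with a gripper value outside its range is refused whole. The fingers move at their own pace and stop on an object; the grip force is fixed at half the most. Time passes only in rows, so rows that do not move let the fingers close. It gives the time, the measured TCP pose, the force, the opening and the grip force at its end, in the units of the state.
- ctrl.get_obs(): the state, without advancing time (a new reading comes with each control period).
- ctrl.snapshot(name): name is "side" or "top" or "wrist"; returns the picture (384x512x3 uint8, red, green, blue); there is no depth.
- ctrl.calibration(name): a dict with "K" (3x3 intrinsics, pixels), "extrinsics" (4x4, takes a point from camera to world coordinates); the wrist camera has in their place "hand_eye" (4x4, takes a point from camera to tool coordinates, whose origin is the TCP and whose axes are the flange's). Camera axes: x right, y down, z forward; pixel columns grow to the right and rows downward; lengths in m; the calibration is good to about 2 mm. A picture is of the moment at which its call begins: read the wrist's pose just before it. calibration takes no time and is no camera call.
- ctrl.close_job(): hands the job in; it is judged then, once.
The state is a dict: "clock": time; "joint_pos": joint angles; "qvel": joint speeds; "tau": joint torques, N m; "tool_pos": TCP position; "orientation": TCP orientation; "force": force on the tool from outside, world axes, zero at the start; "moment": the same for the moment, N m; "opening": finger opening in m; "gripper_force": force on a finger pad.
Only numpy, scipy, OpenCV 4.12 (cv2) and the standard library are available. Lean on these libraries where they do the work, as an engineer would, in place of code of your own. Each camera call takes 0.05 s, during which the arm holds its last target. There are 200 camera calls.

## Working session

There is one attempt and no reset: what is moved stays moved. The work goes in short steps, Python scripts to look and compute and a tool call to move; the robot and the scene stay as the last step left them, time stands still between calls to the robot, and variables do not carry over. Pictures are saved under pics/ and viewed, at most 10 in all, crops included, and the job is handed in when it is done.

Besides the shell and the picture viewer there is one more tool, called after "Request:" as name(argument=value, ...) on one line, values as JSON. apply_moves: Moves the arm, as the interface text tells. Its arguments: {"type":"object","properties":{"targets":{"type":"array","items":{"type":"object","properties":{"travel":{"type":"array","items":{"type":"number"}},"roll":{"type":"number"},"jaw":{"type":"number"}}}}},"required":["targets"]}

```bash
mkdir -p pics; python3 - <<'E'
from plant import ctrl
import cv2,numpy as np
a=ctrl.snapshot("top");b=ctrl.snapshot("side")
cv2.imwrite("pics/top.png",cv2.resize(a[:,:,::-1],(800,600),interpolation=cv2.INTER_CUBIC))
cv2.imwrite("pics/side.png",cv2.resize(b[:,:,::-1],(800,600),interpolation=cv2.INTER_CUBIC))
for n in("top","side"):
    c=ctrl.calibration(n);print(n,np.round(c["K"],1).tolist(),np.round(c["extrinsics"],3).tolist())
print(np.round(ctrl.calibration("wrist")["hand_eye"],3).tolist(),np.round(ctrl.calibration("wrist")["K"],1).tolist())
print(ctrl.get_obs())
E
```

```text
top [[392.3, 0.0, 256.5], [0.0, 392.3, 194.2], [0.0, 0.0, 1.0]] [[0.005, -0.983, 0.182, 0.335], [-0.999, 0.002, 0.035, -0.015], [-0.035, -0.182, -0.983, 1.11], [0.0, 0.0, 0.0, 1.0]]
side [[423.5, 0.0, 250.6], [0.0, 423.5, 196.5], [0.0, 0.0, 1.0]] [[-0.711, -0.44, 0.549, -0.137], [-0.703, 0.419, -0.575, 0.707], [0.023, -0.794, -0.607, 0.859], [0.0, 0.0, 0.0, 1.0]]
[[0.001, -0.955, -0.295, 0.081], [1.0, 0.001, 0.0, -0.001], [-0.0, -0.295, 0.955, -0.17], [0.0, 0.0, 0.0, 1.0]] [[312.0, 0.0, 253.2], [0.0, 312.0, 191.7], [0.0, 0.0, 1.0]]
{'clock': 0.1, 'joint_pos': array([-4.68618558e+01,  2.05854424e+01,  6.39379097e-01, -1.59946304e-02,
       -7.01337059e+01, -1.65072214e+01]), 'qvel': array([ 0.05304904, -0.08296813,  0.08924357,  0.07699407,  0.05675088,
       -0.02090791]), 'tau': array([-1.42640565e-03, -5.84165347e+01,  2.93751580e+01,  7.01544285e+00,
        1.01456948e-02, -5.35335744e-05]), 'tool_pos': array([ 0.30234192, -0.60301721,  0.21454587]), 'orientation': array([ 1.79919246e+02, -8.25000985e-03, -1.53374517e+02]), 'force': array([-0.66394156,  0.75019366, -0.37264495]), 'moment': array([-0.00604031,  0.0094083 ,  0.01915828]), 'gripper_force': 0.0, 'opening': 0.08805637812939031}
```

View pics/top.png

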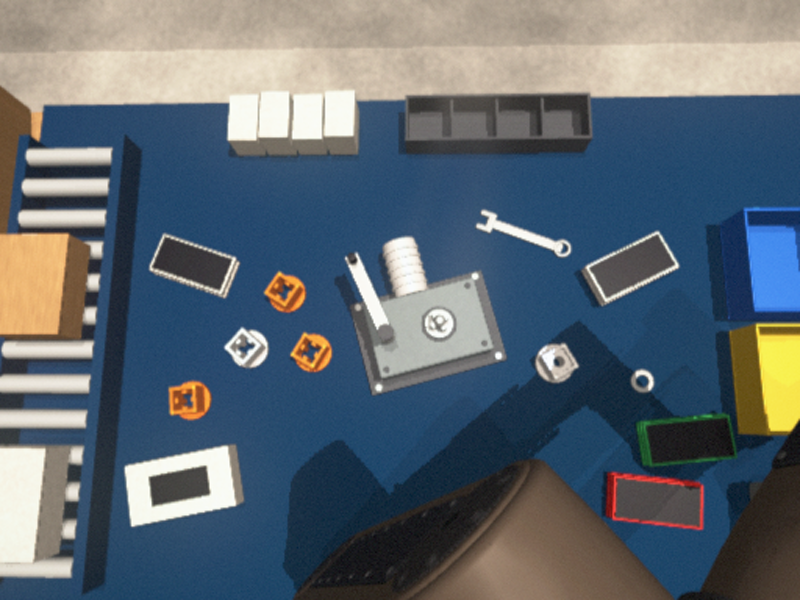

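View pics/side.png

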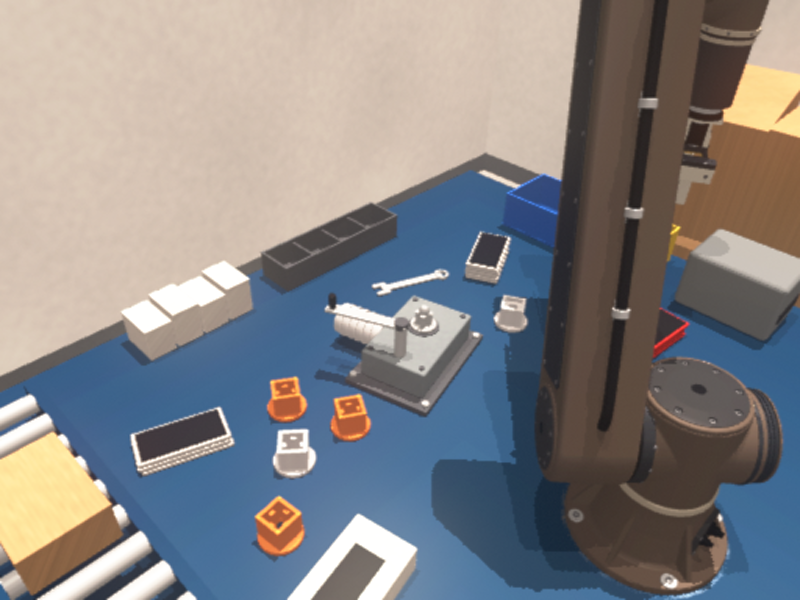

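In the top view (800x600 scale), two hubs are silver: one at (246,347), with what looks like a wide toothed bore, and one at (556,362), with a small round hole, probably the plain one. The three orange ones at (286,292), (312,352) and (188,400) are decoys. The shaft is at about (438,323), the keeper post at (386,333) and the knob at (351,258). I'll confirm with an enlarged crop.

```bash
cat > h.py <<'E'
from plant import ctrl
import numpy as np,cv2
def pix(name,u,v,z,obs=None):
    "pixel (512x384) -> world point on plane z"
    c=ctrl.calibration(name)
    if name=="wrist":
        from scipy.spatial.transform import Rotation as R
        T=np.eye(4);T[:3,:3]=R.from_euler("xyz",obs["orientation"],degrees=True).as_matrix();T[:3,3]=obs["tool_pos"];E=T@c["hand_eye"]
    else:E=np.array(c["extrinsics"])
    d=E[:3,:3]@np.linalg.inv(c["K"])@[u,v,1];return E[:3,3]+d*(z-E[2,3])/d[2]
def proj(name,P,obs=None):
    c=ctrl.calibration(name)
    if name=="wrist":
        from scipy.spatial.transform import Rotation as R
        T=np.eye(4);T[:3,:3]=R.from_euler("xyz",obs["orientation"],degrees=True).as_matrix();T[:3,3]=obs["tool_pos"];E=T@c["hand_eye"]
    else:E=np.array(c["extrinsics"])
    p=np.linalg.inv(E)@np.append(P,1);q=c["K"]@p[:3];return q[:2]/q[2]
E
python3 - <<'E'
from h import *
a=ctrl.snapshot("top")[:,:,::-1]
def crop(u,v,r,s):
    u/=1.5625;v/=1.5625;u=int(u);v=int(v);print(u-r,v-r);return cv2.resize(a[v-r:v+r,u-r:u+r],(s,s),interpolation=cv2.INTER_CUBIC)
m=np.hstack([crop(246,347,20,400),crop(556,362,20,400)])
cv2.imwrite("pics/c1.png",m)
cv2.imwrite("pics/c2.png",cv2.resize(a[145:265,210:330],(600,600),interpolation=cv2.INTER_CUBIC))
k=1/1.5625
for n,u,v,z in(("hubtop",246,345,.05),("hubfoot",248,349,.009),("plain",556,362,.05),("shaft",438,322,.116),("post",386,332,.137),("knob",351,258,.165)):print(n,pix("top",u*k,v*k,z).round(3))
E
```

```text
137 202
335 211
hubtop [0.457 0.295 0.05 ]
hubfoot [0.455 0.303 0.009]
plain [ 0.429 -0.243  0.05 ]
shaft [ 0.488 -0.04   0.116]
post [0.469 0.044 0.137]
knob [0.584 0.1   0.165]
```

View pics/c1.png

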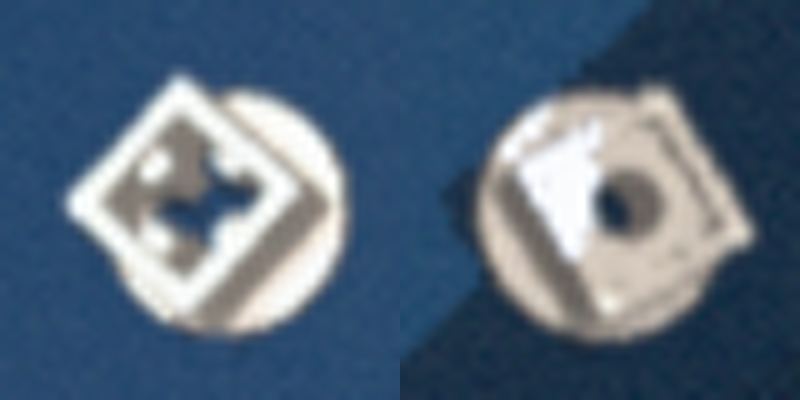

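View pics/c2.png

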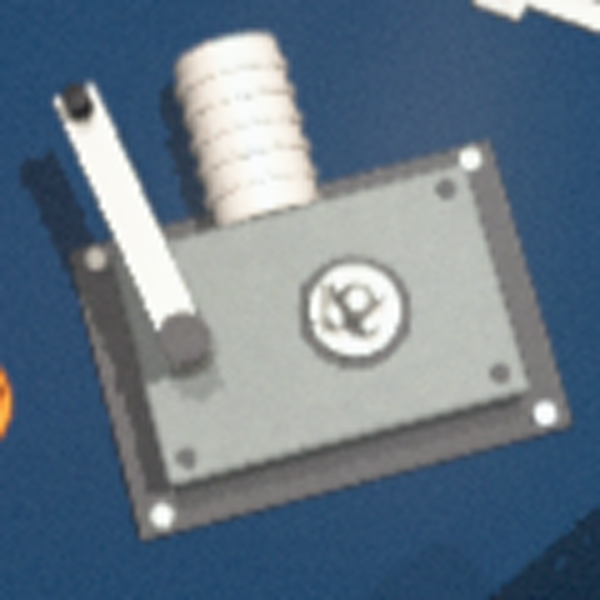

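The left crop, hub (246,347), shows a cross-shaped bore with four inward ribs, so it is the hub to fit. The right one, (556,362), has a small plain round hole and stays. The second crop shows the drive: shaft near (357,308), keeper open with its knob at (77,100), motor at the top. I'll go over the shaft first to read its tooth angle.

Request:
apply_moves(targets=[{"travel": [-34,34,0],"roll": 0,"jaw": 87},{"travel": [-34,34,0],"roll": 0,"jaw": 87},{"travel": [-34,34,0],"roll": 0,"jaw": 87},{"travel": [-34,34,0],"roll": 0,"jaw": 87},{"travel": [-34,34,0],"roll": 0,"jaw": 87},{"travel": [-34,34,0],"roll": 0,"jaw": 87},{"travel": [-34,34,0],"roll": 0,"jaw": 87},{"travel": [-34,34,0],"roll": 0,"jaw": 87},{"travel": [-34,34,0],"roll": 0,"jaw": 87},{"travel": [-34,34,0],"roll": 0,"jaw": 87}])

```text
clock: 1.15
tool_pos: [0.4542, -0.1451, 0.2156]
orientation: [-180.0, 0.0, -153.4]
force: [1.9, -0.0, -0.8]
opening: 0.0873
gripper_force: 0.0
```

Request:
apply_moves(targets=[{"travel": [-34,34,0],"roll": 0,"jaw": 87},{"travel": [-34,34,0],"roll": 0,"jaw": 87},{"travel": [-10,12,0],"roll": 0,"jaw": 87},{"travel": [0,0,0],"roll": 0,"jaw": 87},{"travel": [0,0,0],"roll": 0,"jaw": 87},{"travel": [0,0,0],"roll": 0,"jaw": 87}])

```text
clock: 1.75
tool_pos: [0.4875, -0.0414, 0.2153]
orientation: [180.0, -0.0, -153.4]
force: [0.6, -0.3, -0.1]
opening: 0.0869
gripper_force: 0.0
```

```bash
python3 - <<'E'
from h import *
o=ctrl.get_obs();a=ctrl.snapshot("wrist")[:,:,::-1]
cv2.imwrite("pics/w1.png",cv2.resize(a,(800,600),interpolation=cv2.INTER_CUBIC))
np.save("o1.npy",np.r_[o["tool_pos"],o["orientation"]]);cv2.imwrite("pics/w1raw.png",a)
print(o["clock"],o["tool_pos"],o["orientation"],proj("wrist",[.487,-.04,.104],o)*1.5625)
E
```

```text
1.75 [ 0.48750692 -0.04141501  0.21525568] [ 1.79996205e+02 -2.43723452e-02 -1.53418174e+02] [400.00744906 290.11158329]
```

View pics/w1.png

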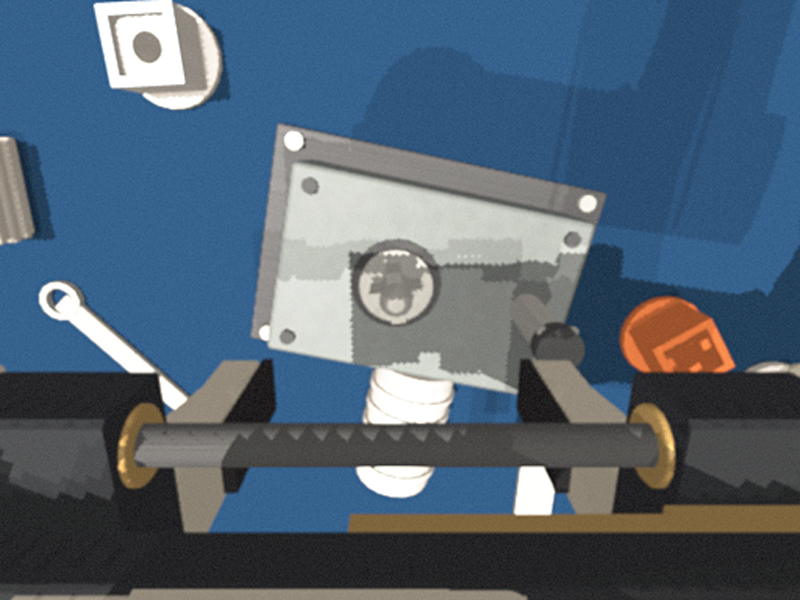

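The wrist view shows the shoulder disc centred at about (397,286), with the shaft teeth in shadow. The post cap is at (557,340). I'll enlarge the shaft with its contrast stretched.

```bash
python3 - <<'E'
from h import *
a=cv2.imread("pics/w1raw.png")[150:212,220:286]
g=cv2.createCLAHE(3,(2,2)).apply(cv2.cvtColor(a,cv2.COLOR_BGR2GRAY))
cv2.imwrite("pics/w1c.png",cv2.resize(g,None,fx=9,fy=9,interpolation=cv2.INTER_CUBIC))
E
```

```text
(no output)
```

View pics/w1c.png

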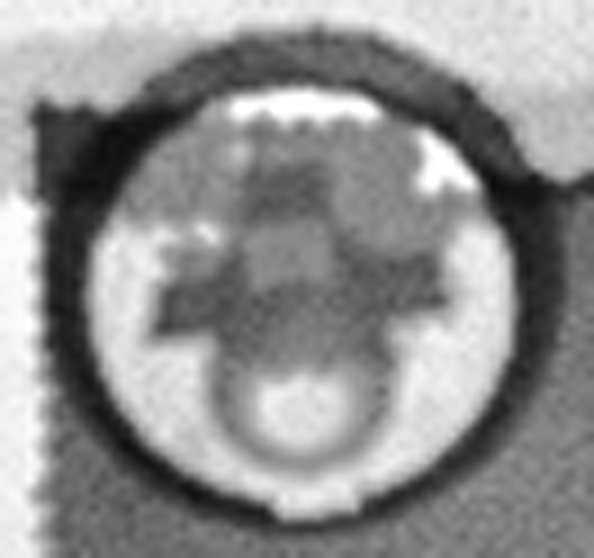

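The enlarged crop shows the left tooth at about (190,300), the right one at (410,280) and the upper one at (287,180). The nose tip is at (303,410) and the shoulder disc is centred at (303,304). So the shaft teeth are turned about 4° anticlockwise from the tool axes.

```bash
python3 - <<'E'
from h import *
v=np.load("o1.npy");o=dict(tool_pos=v[:3],orientation=v[3:])
print("seat",pix("wrist",253.2,183.3,.078,o).round(4))
# shaft tip (nose top) 
print("tip",pix("wrist",220+(303+.5)/9-.5,150+(412+.5)/9-.5,.116,o).round(4))
print("top-cam seat", pix("top",210+355/5,145+313/5,.078).round(4))
L=pix("wrist",220+160/9,150+332/9,.078,o);Rr=pix("wrist",220+442/9,150+320/9,.078,o)
d=Rr-L;print("shaft ang",np.degrees(np.arctan2(d[1],d[0]))%90)
c=[np.array([137+x/10-.5,202+y/10-.5]) for x,y in((182,78),(295,195),(182,307),(70,203))]
P=np.array([pix("top",*q,.05) for q in c]);print("hub",P.mean(0).round(4))
for i in range(4):
    d=P[(i+1)%4]-P[i];print(np.degrees(np.arctan2(d[1],d[0]))%90,np.hypot(*d[:2]))
print("foot",pix("top",137+23.5,202+21.4,.009).round(4))
E
```

```text
seat [ 0.4926 -0.0401  0.078 ]
tip [ 0.4932 -0.0398  0.116 ]
top-cam seat [ 0.4897 -0.0424  0.078 ]
shaft ang 29.150176792816126
hub [0.4568 0.3025 0.05  ]
45.52395102947949 0.0461635856425065
46.01076266414711 0.04264525909523254
48.83426673283388 0.04318301991098066
49.850533420206666 0.045266268224549655
foot [0.4548 0.2978 0.009 ]
```

Request:
apply_moves(targets=[{"travel": [-15.6,40,0],"roll": 0,"jaw": 87},{"travel": [-15.6,40,0],"roll": 0,"jaw": 87},{"travel": [-15.6,40,0],"roll": 0,"jaw": 87},{"travel": [-15.6,40,0],"roll": 0,"jaw": 87},{"travel": [-15.6,40,0],"roll": 0,"jaw": 87},{"travel": [-15.6,40,0],"roll": 0,"jaw": 87},{"travel": [-15.6,40,0],"roll": 0,"jaw": 87},{"travel": [-15.6,40,0],"roll": -5,"jaw": 87},{"travel": [0,0,32],"roll": -8,"jaw": 87},{"travel": [0,0,33],"roll": -8,"jaw": 87}])

```text
clock: 2.8
tool_pos: [0.4567, 0.3023, 0.1502]
orientation: [180.0, 0.1, -132.0]
force: [0.4, 0.1, -0.8]
opening: 0.0872
gripper_force: 0.0
```

Request:
apply_moves(targets=[{"travel": [0,0,0],"roll": 0,"jaw": 87},{"travel": [0,0,0],"roll": 0,"jaw": 87},{"travel": [0,0,0],"roll": 0,"jaw": 87}])

```text
clock: 3.1
tool_pos: [0.4572, 0.3015, 0.1523]
orientation: [-180.0, 0.1, -132.6]
force: [-0.3, 0.3, 0.2]
opening: 0.0868
gripper_force: 0.0
```

```bash
python3 - <<'E'
from h import *
o=ctrl.get_obs();a=ctrl.snapshot("wrist")[:,:,::-1]
np.save("o2.npy",np.r_[o["tool_pos"],o["orientation"]]);cv2.imwrite("pics/w2raw.png",a)
p=proj("wrist",[.4565,.300,.05],o);print(o["tool_pos"],o["orientation"],p,o["joint_pos"][5])
u,v=int(p[0])-50,max(0,int(p[1])-50);print(u,v)
cv2.imwrite("pics/w2.png",cv2.resize(a[v:v+100,u:u+100],(600,600),interpolation=cv2.INTER_CUBIC))
E
```

```text
[0.45724444 0.30150786 0.15227187] [-1.79980385e+02  1.40635881e-01 -1.32599152e+02] [253.6762754  186.58428226] -96.54832043196802
203 136
```

View pics/w2.png

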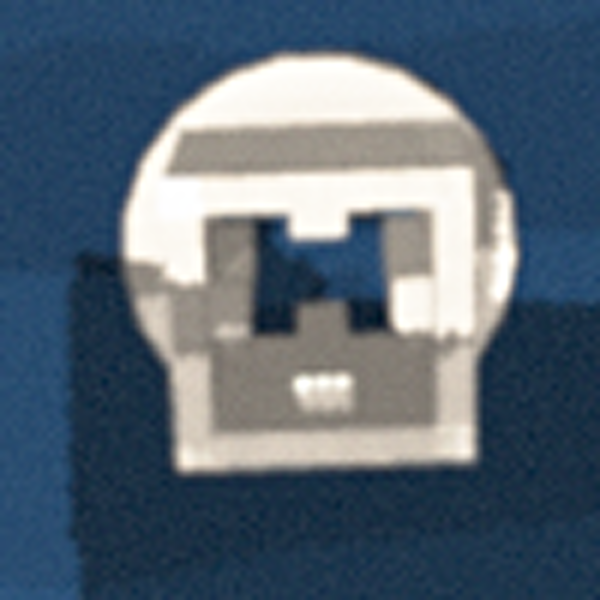

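The wrist crop shows the hub's square top with corners at about (167,175), (472,170), (478,463) and (178,472). All the ribs of the splined bore are visible, and the hub is turned about 1.5° anticlockwise from the tool.

```bash
python3 - <<'E'
from h import *
v=np.load("o2.npy");o=dict(tool_pos=v[:3],orientation=v[3:])
P=np.array([pix("wrist",203+(x+.5)/6-.5,136+(y+.5)/6-.5,.05,o) for x,y in((167,175),(472,170),(478,463),(178,472))])
print(P.mean(0).round(4))
for i in range(4):
    d=P[(i+1)%4]-P[i];print(np.degrees(np.arctan2(d[1],d[0]))%90,np.hypot(*d[:2]))
f=pix("wrist",203+320.5/6-.5,136+245/6-.5,.009,o);print(f)
c=(P.mean(0)-v[:3])[:2]
y=np.radians(v[5]);print("tool dx dy",1e3*c@[np.cos(y),np.sin(y)],1e3*c@[np.sin(y),-np.cos(y)])
E
```

```text
[0.4565 0.3038 0.05  ]
48.390596763454596 0.0451867055095886
50.11456162296132 0.046471590849815614
49.27161526283896 0.04669117813073759
48.26804964513644 0.047168590753267105
[0.45541388 0.30233496 0.009     ]
tool dx dy -1.1712622734206921 2.1435356794033416
```

Request:
apply_moves(targets=[{"travel": [-1,1.8,20],"roll": -1.6,"jaw": 87},{"travel": [0,0,30],"roll": 0,"jaw": 87},{"travel": [0,0,30],"roll": 0,"jaw": 87},{"travel": [0,0,20],"roll": 0,"jaw": 87},{"travel": [0,0,10],"roll": 0,"jaw": 87},{"travel": [0,0,0],"roll": 0,"jaw": 87},{"travel": [0,0,0],"roll": 0,"jaw": 87},{"travel": [0,0,0],"roll": 0,"jaw": 60},{"travel": [0,0,0],"roll": 0,"jaw": 50},{"travel": [0,0,0],"roll": 0,"jaw": 40}])

```text
clock: 4.15
tool_pos: [0.4557, 0.3037, 0.0411]
orientation: [180.0, 0.1, -130.8]
force: [0.5, 0.5, 0.5]
opening: 0.0684
gripper_force: 0.0
```

Request:
apply_moves(targets=[{"travel": [0,0,0],"roll": 0,"jaw": 35},{"travel": [0,0,0],"roll": 0,"jaw": 35},{"travel": [0,0,0],"roll": 0,"jaw": 35},{"travel": [0,0,0],"roll": 0,"jaw": 35}])

```text
clock: 4.55
tool_pos: [0.4554, 0.3033, 0.0403]
orientation: [-180.0, -0.0, -130.8]
force: [0.2, 0.0, 0.1]
opening: 0.0376
gripper_force: 0.0
```

The fingers closed past 46 mm without any force, so I'll look.

```bash
python3 - <<'E'
from h import *
o=ctrl.get_obs();a=ctrl.snapshot("wrist")[:,:,::-1]
b=ctrl.snapshot("side")[:,:,::-1]
print(o["opening"],o["gripper_force"],o["tool_pos"],ctrl.get_obs()["opening"])
p=proj("side",[.4555,.303,.03]);u,v=int(p[0])-40,int(p[1])-45;print(p)
m=np.hstack([cv2.resize(a,(480,360)),cv2.resize(b[v:v+90,u:u+80],(320,360),interpolation=cv2.INTER_CUBIC)])
cv2.imwrite("pics/w3.png",m)
E
```

```text
0.03763429529807406 0.0 [0.45536996 0.30333785 0.04031682] 0.03570882651771932
[188.48465612 287.52642223]
```

View pics/w3.png

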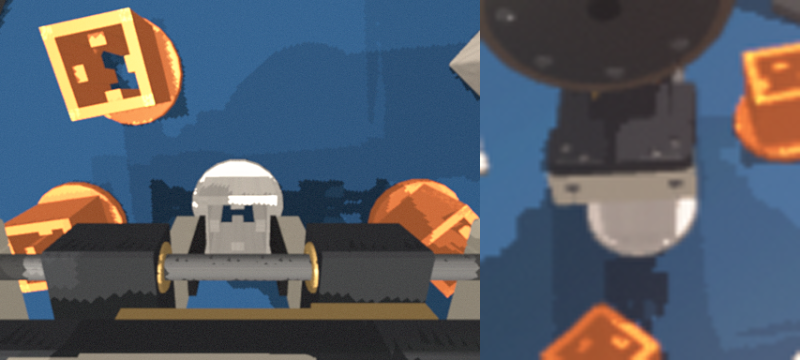

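Both views show the neck standing between the fingers, with no clear contact yet. I'll command a firmer close and watch the readings.

Request:
apply_moves(targets=[{"travel": [0,0,0],"roll": 0,"jaw": 25},{"travel": [0,0,0],"roll": 0,"jaw": 25},{"travel": [0,0,0],"roll": 0,"jaw": 25}])

```text
clock: 4.95
tool_pos: [0.4554, 0.3034, 0.0403]
orientation: [-180.0, -0.0, -130.8]
force: [0.5, 0.8, 0.5]
opening: 0.0258
gripper_force: 0.0
```

```bash
python3 - <<'E'
from h import *
o=ctrl.get_obs();a=ctrl.snapshot("wrist")[:,:,::-1]
print(o["opening"],o["gripper_force"],o["tool_pos"],o["force"])
cv2.imwrite("pics/w4.png",cv2.resize(a[150:330,150:390],(800,600),interpolation=cv2.INTER_CUBIC))
E
```

```text
0.02581296586820074 0.0 [0.45537746 0.30335614 0.04032076] [0.46204978 0.77988673 0.54462514]
```

View pics/w4.png

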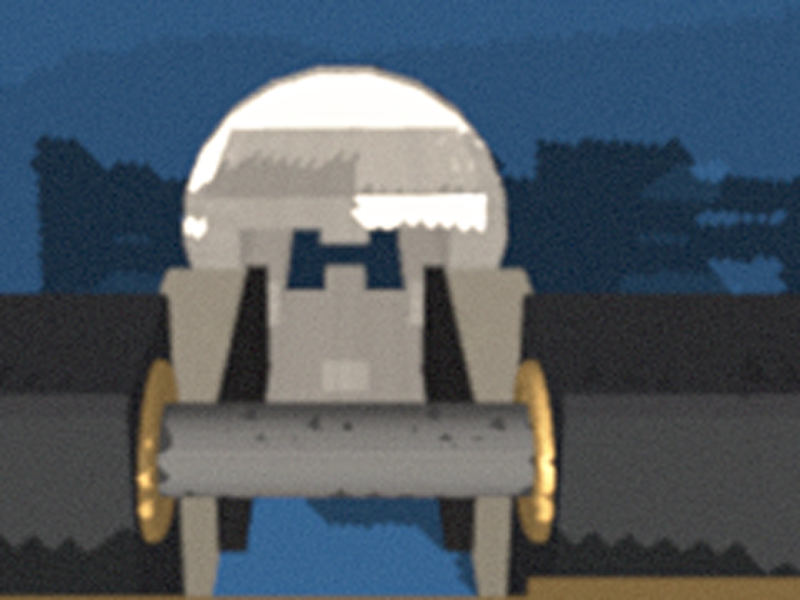

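The fingers hide the neck without touching it. Pad-gap scaling (155 px for 25.8 mm) puts the fingertips about 33 mm nearer the camera than stated, so the tips are just above the hub's top. I'll open and go down about 30 mm more, watching the force.

Request:
apply_moves(targets=[{"travel": [0,0,-3],"roll": 0,"jaw": 87},{"travel": [0,0,0],"roll": 0,"jaw": 87},{"travel": [0,0,0],"roll": 0,"jaw": 87},{"travel": [0,0,0],"roll": 0,"jaw": 87},{"travel": [0,0,0],"roll": 0,"jaw": 87},{"travel": [0,0,0],"roll": 0,"jaw": 87},{"travel": [0,0,0],"roll": 0,"jaw": 87},{"travel": [0,0,0],"roll": 0,"jaw": 87}])

```text
clock: 5.8
tool_pos: [0.4554, 0.3033, 0.0433]
orientation: [-180.0, -0.0, -130.8]
force: [-0.1, -0.0, 0.4]
opening: 0.0833
gripper_force: 0.0
```

Request:
apply_moves(targets=[{"travel": [0,0,5],"roll": 0,"jaw": 87},{"travel": [0,0,5],"roll": 0,"jaw": 87},{"travel": [0,0,5],"roll": 0,"jaw": 87},{"travel": [0,0,0],"roll": 0,"jaw": 87},{"travel": [0,0,0],"roll": 0,"jaw": 87}])

```text
clock: 6.3
tool_pos: [0.4553, 0.3032, 0.028]
orientation: [-180.0, -0.0, -130.8]
force: [-0.1, 0.3, 0.7]
opening: 0.0868
gripper_force: 0.0
```

Request:
apply_moves(targets=[{"travel": [0,0,4],"roll": 0,"jaw": 87},{"travel": [0,0,4],"roll": 0,"jaw": 87},{"travel": [0,0,4],"roll": 0,"jaw": 87},{"travel": [0,0,3],"roll": 0,"jaw": 87},{"travel": [0,0,0],"roll": 0,"jaw": 70},{"travel": [0,0,0],"roll": 0,"jaw": 60},{"travel": [0,0,0],"roll": 0,"jaw": 50},{"travel": [0,0,0],"roll": 0,"jaw": 40},{"travel": [0,0,0],"roll": 0,"jaw": 40},{"travel": [0,0,0],"roll": 0,"jaw": 40}])

```text
clock: 7.3
tool_pos: [0.4554, 0.3034, 0.0135]
orientation: [-180.0, 0.0, -130.8]
force: [0.0, -0.5, -0.3]
opening: 0.0458
gripper_force: 30.0
```

Request:
apply_moves(targets=[{"travel": [0,0,0],"roll": 0,"jaw": 40},{"travel": [0,0,0],"roll": 0,"jaw": 40},{"travel": [0,0,0],"roll": 0,"jaw": 40}])

```text
clock: 7.6
tool_pos: [0.4554, 0.3034, 0.0135]
orientation: [-180.0, 0.0, -130.8]
force: [0.5, 0.1, 1.4]
opening: 0.0459
gripper_force: 30.0
```

Gripped: opening 46 mm, 30 N. Now lift and carry it over the shaft.

Request:
apply_moves(targets=[{"travel": [0,0,-10],"roll": 0,"jaw": 40},{"travel": [0,0,-40],"roll": 0,"jaw": 40},{"travel": [0,0,-45],"roll": 0,"jaw": 40},{"travel": [0,0,-45],"roll": 0,"jaw": 40},{"travel": [0,0,-32],"roll": 0,"jaw": 40},{"travel": [0,0,0],"roll": 0,"jaw": 40}])

```text
clock: 8.2
tool_pos: [0.4572, 0.3051, 0.191]
orientation: [-180.0, 0.5, -130.7]
force: [-0.2, -0.6, -3.0]
opening: 0.0456
gripper_force: 30.0
```

Request:
apply_moves(targets=[{"travel": [15,-16,0],"roll": 0,"jaw": 40},{"travel": [29.5,-31.5,0],"roll": 0,"jaw": 40},{"travel": [29.5,-31.5,0],"roll": 0,"jaw": 40},{"travel": [29.5,-31.5,0],"roll": 0,"jaw": 40},{"travel": [29.5,-31.5,0],"roll": 0,"jaw": 40},{"travel": [29.5,-31.5,0],"roll": 0,"jaw": 40},{"travel": [29.5,-31.5,0],"roll": 0,"jaw": 40},{"travel": [29.5,-31.5,0],"roll": 0,"jaw": 40},{"travel": [14.5,-15.5,0],"roll": 0,"jaw": 40},{"travel": [0,0,0],"roll": 6.5,"jaw": 40}])

```text
clock: 9.2
tool_pos: [0.4904, -0.0432, 0.1839]
orientation: [179.9, -0.2, -137.5]
force: [0.6, 0.5, -3.4]
opening: 0.046
gripper_force: 30.0
```

Request:
apply_moves(targets=[{"travel": [0,0,0],"roll": 6.5,"jaw": 40},{"travel": [0,0,0],"roll": 6.4,"jaw": 40},{"travel": [0,0,0],"roll": 0,"jaw": 40},{"travel": [0,0,0],"roll": 0,"jaw": 40},{"travel": [0,0,0],"roll": 0,"jaw": 40}])

```text
clock: 9.7
tool_pos: [0.4917, -0.0401, 0.1849]
orientation: [180.0, -0.0, -150.0]
force: [-0.2, 0.1, -2.4]
opening: 0.0456
gripper_force: 30.0
```

Request:
apply_moves(targets=[{"travel": [0,0,20],"roll": 0,"jaw": 40},{"travel": [0,0,20],"roll": 0,"jaw": 40},{"travel": [0,0,10],"roll": 0,"jaw": 40},{"travel": [0,0,2],"roll": 0,"jaw": 40},{"travel": [0,0,2],"roll": 0,"jaw": 40},{"travel": [0,0,2],"roll": 0,"jaw": 40},{"travel": [0,0,0],"roll": 0,"jaw": 40},{"travel": [0,0,0],"roll": 0,"jaw": 40}])

```text
clock: 10.5
tool_pos: [0.4924, -0.0399, 0.1298]
orientation: [-180.0, 0.0, -150.2]
force: [-0.1, 0.5, -3.9]
opening: 0.0457
gripper_force: 30.0
```

Request:
apply_moves(targets=[{"travel": [0,0,2],"roll": 0,"jaw": 40},{"travel": [0,0,2],"roll": 0,"jaw": 40},{"travel": [0,0,0],"roll": 0,"jaw": 40},{"travel": [0,0,0],"roll": 0,"jaw": 40}])

```text
clock: 10.9
tool_pos: [0.4921, -0.04, 0.1253]
orientation: [180.0, -0.0, -150.2]
force: [0.4, -1.0, -3.4]
opening: 0.046
gripper_force: 30.0
```

Request:
apply_moves(targets=[{"travel": [0,0,1.5],"roll": 0,"jaw": 40},{"travel": [0,0,1.5],"roll": 0,"jaw": 40},{"travel": [0,0,0],"roll": 0,"jaw": 40},{"travel": [0,0,0],"roll": 0,"jaw": 40}])

```text
clock: 11.3
tool_pos: [0.4921, -0.0399, 0.1223]
orientation: [180.0, -0.0, -150.2]
force: [0.0, -0.1, -2.5]
opening: 0.0455
gripper_force: 30.0
```

Request:
apply_moves(targets=[{"travel": [0,0,1.5],"roll": 0,"jaw": 40},{"travel": [0,0,1.5],"roll": 0,"jaw": 40},{"travel": [0,0,0],"roll": 0,"jaw": 40},{"travel": [0,0,0],"roll": 0,"jaw": 40}])

```text
clock: 11.7
tool_pos: [0.4921, -0.0399, 0.1193]
orientation: [180.0, -0.0, -150.2]
force: [-0.4, 0.3, -4.0]
opening: 0.0459
gripper_force: 30.0
```

Request:
apply_moves(targets=[{"travel": [0,0,1],"roll": 0,"jaw": 40},{"travel": [0,0,1],"roll": 0,"jaw": 40},{"travel": [0,0,0],"roll": 0,"jaw": 40},{"travel": [0,0,0],"roll": 0,"jaw": 40}])

```text
clock: 12.1
tool_pos: [0.4922, -0.0399, 0.1175]
orientation: [-180.0, 0.0, -150.2]
force: [-1.0, -0.0, -2.0]
opening: 0.0461
gripper_force: 30.0
```

Request:
apply_moves(targets=[{"travel": [0,0,1],"roll": 0,"jaw": 40},{"travel": [0,0,0],"roll": 0,"jaw": 40},{"travel": [0,0,0],"roll": 0,"jaw": 40}])

```text
clock: 12.4
tool_pos: [0.4923, -0.0399, 0.1166]
orientation: [-180.0, 0.0, -150.2]
force: [-1.6, 0.6, 2.4]
opening: 0.0458
gripper_force: 30.0
```

Tooth tips are in contact at about 5 N. I'll press slightly more and rock.

Request:
apply_moves(targets=[{"travel": [0,0,1],"roll": 0,"jaw": 40},{"travel": [0,0,0],"roll": 1.5,"jaw": 40},{"travel": [0,0,0],"roll": 1.5,"jaw": 40},{"travel": [0,0,0],"roll": 0,"jaw": 40}])

```text
clock: 12.8
tool_pos: [0.4926, -0.04, 0.1158]
orientation: [-180.0, 0.0, -153.2]
force: [-1.0, 0.6, 6.2]
opening: 0.0459
gripper_force: 30.0
```

Request:
apply_moves(targets=[{"travel": [0,0,0],"roll": -1.5,"jaw": 40},{"travel": [0,0,0],"roll": -1.5,"jaw": 40},{"travel": [0,0,0],"roll": -1.5,"jaw": 40},{"travel": [0,0,0],"roll": -1.5,"jaw": 40},{"travel": [0,0,0],"roll": 0,"jaw": 40}])

```text
clock: 13.3
tool_pos: [0.4928, -0.0399, 0.1159]
orientation: [-180.0, 0.1, -147.1]
force: [-1.6, 0.9, 5.0]
opening: 0.0458
gripper_force: 30.0
```

Request:
apply_moves(targets=[{"travel": [0,0,0],"roll": -1.5,"jaw": 40},{"travel": [0,0,0],"roll": -1.5,"jaw": 40},{"travel": [0,0,0],"roll": 0,"jaw": 40}])

```text
clock: 13.6
tool_pos: [0.4928, -0.0399, 0.1158]
orientation: [-180.0, 0.1, -144.1]
force: [-0.7, 0.8, 5.1]
opening: 0.046
gripper_force: 30.0
```

Request:
apply_moves(targets=[{"travel": [0,0,0],"roll": -1.5,"jaw": 40},{"travel": [0,0,0],"roll": -1.5,"jaw": 40},{"travel": [0,0,0],"roll": 0,"jaw": 40}])

```text
clock: 13.9
tool_pos: [0.4929, -0.0399, 0.1159]
orientation: [-179.9, 0.1, -141.1]
force: [-1.3, 0.4, 5.4]
opening: 0.0457
gripper_force: 30.0
```

Request:
apply_moves(targets=[{"travel": [0,0,0],"roll": -1.5,"jaw": 40},{"travel": [0,0,0],"roll": -1.5,"jaw": 40},{"travel": [0,0,0],"roll": 0,"jaw": 40}])

```text
clock: 14.2
tool_pos: [0.4929, -0.0399, 0.1159]
orientation: [-179.9, 0.1, -138.1]
force: [-0.9, -0.2, 5.8]
opening: 0.046
gripper_force: 30.0
```

The hub's inward teeth have to sit in the gaps of the shaft's teeth, so the right angle is 45° from where I aligned it: about -105. Back off lightly, turn there, then rock.

Request:
apply_moves(targets=[{"travel": [0,0,-2],"roll": -4,"jaw": 40},{"travel": [0,0,0],"roll": -7,"jaw": 40},{"travel": [0,0,0],"roll": -7,"jaw": 40},{"travel": [0,0,0],"roll": -6,"jaw": 40},{"travel": [0,0,1],"roll": -2,"jaw": 40},{"travel": [0,0,0.7],"roll": 0,"jaw": 40},{"travel": [0,0,0],"roll": 0,"jaw": 40},{"travel": [0,0,0],"roll": 0,"jaw": 40}])

```text
clock: 15.0
tool_pos: [0.4925, -0.0398, 0.1159]
orientation: [-180.0, 0.0, -112.2]
force: [0.4, 1.0, 3.8]
opening: 0.0457
gripper_force: 30.0
```

Request:
apply_moves(targets=[{"travel": [0,0,0],"roll": -1.5,"jaw": 40},{"travel": [0,0,0],"roll": -1.5,"jaw": 40},{"travel": [0,0,0],"roll": 0,"jaw": 40},{"travel": [0,0,0],"roll": 0,"jaw": 40}])

```text
clock: 15.4
tool_pos: [0.4924, -0.0399, 0.1157]
orientation: [-180.0, 0.0, -109.2]
force: [0.1, 1.5, 3.1]
opening: 0.0455
gripper_force: 30.0
```

Request:
apply_moves(targets=[{"travel": [0,0,0],"roll": -1.5,"jaw": 40},{"travel": [0,0,0],"roll": -1.5,"jaw": 40},{"travel": [0,0,0],"roll": 0,"jaw": 40},{"travel": [0,0,0],"roll": 0,"jaw": 40}])

```text
clock: 15.8
tool_pos: [0.4916, -0.0403, 0.1151]
orientation: [179.9, -0.0, -106.2]
force: [1.9, -1.2, -3.0]
opening: 0.0457
gripper_force: 30.0
```

The load dropped back to the hub's weight, so the teeth have entered. Slide it down carefully.

Request:
apply_moves(targets=[{"travel": [0,0,1],"roll": -0.5,"jaw": 40},{"travel": [0,0,1],"roll": -0.5,"jaw": 40},{"travel": [0,0,1],"roll": 0,"jaw": 40},{"travel": [0,0,0],"roll": 0,"jaw": 40}])

```text
clock: 16.2
tool_pos: [0.4919, -0.0401, 0.1124]
orientation: [180.0, -0.0, -105.2]
force: [0.6, -3.0, -4.0]
opening: 0.0457
gripper_force: 30.0
```

Request:
apply_moves(targets=[{"travel": [0,0,1.5],"roll": 0,"jaw": 40},{"travel": [0,0,1.5],"roll": 0,"jaw": 40},{"travel": [0,0,1.5],"roll": 0,"jaw": 40},{"travel": [0,0,0],"roll": 0,"jaw": 40}])

```text
clock: 16.6
tool_pos: [0.4921, -0.04, 0.108]
orientation: [180.0, -0.0, -105.2]
force: [1.7, -3.2, -3.4]
opening: 0.0456
gripper_force: 30.0
```

Request:
apply_moves(targets=[{"travel": [0,0,1.5],"roll": 0,"jaw": 40},{"travel": [0,0,1.5],"roll": 0,"jaw": 40},{"travel": [0,0,1.5],"roll": 0,"jaw": 40},{"travel": [0,0,1.5],"roll": 0,"jaw": 40},{"travel": [0,0,0],"roll": 0,"jaw": 40}])

```text
clock: 17.1
tool_pos: [0.4922, -0.04, 0.102]
orientation: [180.0, -0.0, -105.2]
force: [1.7, -5.4, -2.3]
opening: 0.0457
gripper_force: 30.0
```

Request:
apply_moves(targets=[{"travel": [0,0,1.5],"roll": 0,"jaw": 40},{"travel": [0,0,1.5],"roll": 0,"jaw": 40},{"travel": [0,0,1.5],"roll": 0,"jaw": 40},{"travel": [0,0,1.5],"roll": 0,"jaw": 40},{"travel": [0,0,0],"roll": 0,"jaw": 40}])

```text
clock: 17.6
tool_pos: [0.4922, -0.0401, 0.0961]
orientation: [-180.0, -0.0, -105.2]
force: [0.9, -5.1, 0.0]
opening: 0.0461
gripper_force: 30.0
```

Request:
apply_moves(targets=[{"travel": [0,0,1],"roll": 0,"jaw": 40},{"travel": [0,0,1],"roll": 0,"jaw": 40},{"travel": [0,0,1],"roll": 0,"jaw": 40},{"travel": [0,0,0],"roll": 0,"jaw": 40}])

```text
clock: 18.0
tool_pos: [0.4922, -0.0401, 0.0931]
orientation: [-180.0, -0.0, -105.2]
force: [0.7, -5.6, 1.2]
opening: 0.0462
gripper_force: 30.0
```

Request:
apply_moves(targets=[{"travel": [0.7,0,0.5],"roll": 0,"jaw": 40},{"travel": [0,0,0.7],"roll": 0,"jaw": 40},{"travel": [0,0,0],"roll": 0,"jaw": 40},{"travel": [0,0,0],"roll": 0,"jaw": 40}])

```text
clock: 18.4
tool_pos: [0.4921, -0.0404, 0.0918]
orientation: [-180.0, 0.0, -105.2]
force: [1.9, -2.5, -3.7]
opening: 0.046
gripper_force: 30.0
```

Request:
apply_moves(targets=[{"travel": [0,0,0.7],"roll": 0,"jaw": 40},{"travel": [0,0,0],"roll": 0,"jaw": 40},{"travel": [0,0,0],"roll": 0,"jaw": 40}])

```text
clock: 18.7
tool_pos: [0.4921, -0.0404, 0.0914]
orientation: [-180.0, 0.0, -105.2]
force: [0.5, -2.0, -0.1]
opening: 0.0455
gripper_force: 30.0
```

Request:
apply_moves(targets=[{"travel": [0,0,0.7],"roll": 0,"jaw": 40},{"travel": [0,0,0],"roll": 0,"jaw": 40},{"travel": [0,0,0],"roll": 0,"jaw": 40}])

```text
clock: 19.0
tool_pos: [0.4921, -0.0405, 0.0907]
orientation: [-180.0, 0.0, -105.2]
force: [0.4, -1.4, 2.8]
opening: 0.0459
gripper_force: 30.0
```

Request:
apply_moves(targets=[{"travel": [0,0,1],"roll": 0,"jaw": 40},{"travel": [0,0,0],"roll": 0,"jaw": 40},{"travel": [0,0,0],"roll": 0,"jaw": 40}])

```text
clock: 19.3
tool_pos: [0.4921, -0.0405, 0.0898]
orientation: [-180.0, 0.0, -105.2]
force: [-0.8, -0.3, 6.5]
opening: 0.0457
gripper_force: 30.0
```

The hub bottoms exactly at the predicted height and loads the spring (about 9 N), so it is home. Unload it, release and rise.

Request:
apply_moves(targets=[{"travel": [0,0,-1.2],"roll": 0,"jaw": 40},{"travel": [0,0,0],"roll": 0,"jaw": 40},{"travel": [0,0,0],"roll": 0,"jaw": 70},{"travel": [0,0,0],"roll": 0,"jaw": 70},{"travel": [0,0,0],"roll": 0,"jaw": 70},{"travel": [0,0,0],"roll": 0,"jaw": 70},{"travel": [0,0,0],"roll": 0,"jaw": 70},{"travel": [0,0,-20],"roll": 0,"jaw": 70},{"travel": [0,0,-40],"roll": 0,"jaw": 70},{"travel": [0,0,-40],"roll": 0,"jaw": 70}])

```text
clock: 20.3
tool_pos: [0.4913, -0.0408, 0.1915]
orientation: [179.9, -0.1, -105.2]
force: [0.4, -0.8, 0.6]
opening: 0.0699
gripper_force: 0.0
```

```bash
python3 - <<'E'
from h import *
o=ctrl.get_obs();print(o["tool_pos"],o["orientation"],o["force"],o["joint_pos"].round(1))
b=np.array([.0024,.0019]);S=np.array([.4921,-.0405])
post=pix("top",210+186/5-.4,145+340/5-.4,.145)[:2]+b
knob=pix("top",210+77/5-.4,145+96/5-.4,.165)[:2]+b
print(post,knob,np.linalg.norm(post-S),np.linalg.norm(knob-post))
yd=post-S;a=np.arctan2(yd[1],yd[0]);k=knob-post;print(np.degrees(a),np.degrees(np.arctan2(k[1],k[0])))
v=np.load("o1.npy");oo=dict(tool_pos=v[:3],orientation=v[3:])
print("post wrist",pix("wrist",557/1.5625,340/1.5625,.145,oo))
E
```

```text
[ 0.49127675 -0.04078293  0.19146036] [ 1.79900676e+02 -6.31679431e-02 -1.05167687e+02] [ 0.40829671 -0.79895312  0.61637705] [ 18.1   4.4 -23.7  -0.  -62.1 -33.3]
[0.46952113 0.0461939 ] [0.58946741 0.10058106] 0.08958592346496667 0.13170069292793612
104.59801705860728 24.390934589386077
post wrist [0.46300688 0.04147004 0.145     ]
```

Post at about (0.4695, 0.046), knob at about (0.588, 0.100), and the measured radii of 90 and 131 mm agree with the description. Turn the tool to the bar's direction and go above the knob.

Request:
apply_moves(targets=[{"travel": [0,0,0],"roll": -8.5,"jaw": 50},{"travel": [0,0,0],"roll": -8.5,"jaw": 50},{"travel": [0,0,0],"roll": -8.5,"jaw": 50},{"travel": [0,0,0],"roll": -8.5,"jaw": 50},{"travel": [0,0,0],"roll": -8.5,"jaw": 50},{"travel": [0,0,0],"roll": -8.5,"jaw": 50},{"travel": [0,0,0],"roll": -8.5,"jaw": 50},{"travel": [0,0,0],"roll": -8.5,"jaw": 50},{"travel": [0,0,0],"roll": -8.5,"jaw": 50},{"travel": [0,0,0],"roll": -8.5,"jaw": 50}])

```text
clock: 21.3
tool_pos: [0.4919, -0.0406, 0.1907]
orientation: [-180.0, 0.0, -19.8]
force: [1.0, -0.1, 0.6]
opening: 0.05
gripper_force: 0.0
```

Request:
apply_moves(targets=[{"travel": [0,0,0],"roll": -8.5,"jaw": 50},{"travel": [0,0,0],"roll": -8.5,"jaw": 50},{"travel": [0,0,0],"roll": -8.5,"jaw": 50},{"travel": [0,0,0],"roll": -8.5,"jaw": 50},{"travel": [0,0,0],"roll": -8.5,"jaw": 50},{"travel": [36.4,-22.1,0],"roll": -2.1,"jaw": 50},{"travel": [36.4,-22.1,0],"roll": 0,"jaw": 50},{"travel": [36.4,-22.1,0],"roll": 0,"jaw": 50},{"travel": [36.4,-22.1,0],"roll": 0,"jaw": 50},{"travel": [0,0,0],"roll": 0,"jaw": 50}])

```text
clock: 22.3
tool_pos: [0.5915, 0.1027, 0.1897]
orientation: [180.0, 0.0, 24.6]
force: [-0.1, -1.0, 0.2]
opening: 0.0501
gripper_force: 0.0
```

Request:
apply_moves(targets=[{"travel": [0,0,0],"roll": 0,"jaw": 50},{"travel": [0,0,0],"roll": 0,"jaw": 50}])

```text
clock: 22.5
tool_pos: [0.5886, 0.0987, 0.1905]
orientation: [-180.0, 0.0, 24.4]
force: [0.5, 0.8, 0.9]
opening: 0.0499
gripper_force: 0.0
```

```bash
python3 - <<'E'
from h import *
o=ctrl.get_obs();a=ctrl.snapshot("wrist")[:,:,::-1]
print(o["clock"],o["tool_pos"],o["orientation"],o["opening"],o["joint_pos"].round(0))
print("expected knob top px (800 scale)",proj("wrist",[.588,.1003,.165],o)*1.5625, "knob base",proj("wrist",[.588,.1003,.137],o)*1.5625)
np.save("o3.npy",np.r_[o["tool_pos"],o["orientation"]])
cv2.imwrite("pics/w5.png",cv2.resize(a,(800,600),interpolation=cv2.INTER_CUBIC))
E
```

```text
22.5 [0.58862619 0.09871281 0.1904951 ] [-1.79996473e+02  4.75842828e-02  2.44239971e+01] 0.049921264531436256 [ 28.  14. -12.  -0. -64.  86.]
expected knob top px (800 scale) [388.92128064 342.23089415] knob base [389.6872718  320.25113537]
```

View pics/w5.png

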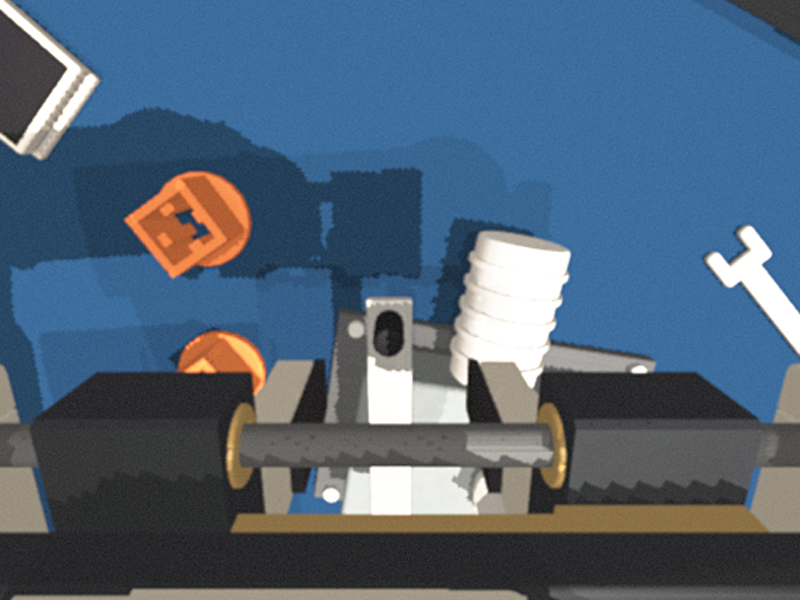

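The knob stands at about (389,335), as predicted and between the fingers (gap 325–470). Shift 1.5 mm, go down around it, and narrow the jaws into a loose cage.

Request:
apply_moves(targets=[{"travel": [0,-1.3,20],"roll": 0,"jaw": 50},{"travel": [0,0,20],"roll": 0,"jaw": 50},{"travel": [0,0,10],"roll": 0,"jaw": 50},{"travel": [0,0,4.5],"roll": 0,"jaw": 50},{"travel": [0,0,0],"roll": 0,"jaw": 35},{"travel": [0,0,0],"roll": 0,"jaw": 25},{"travel": [0,0,0],"roll": 0,"jaw": 19},{"travel": [0,0,0],"roll": 0,"jaw": 19},{"travel": [0,0,0],"roll": 0,"jaw": 19}])

```text
clock: 23.45
tool_pos: [0.5889, 0.1005, 0.1367]
orientation: [-180.0, -0.0, 24.4]
force: [0.2, 0.1, 1.4]
opening: 0.0205
gripper_force: 0.0
```

Request:
apply_moves(targets=[{"travel": [-0.1,4.5,0],"roll": 2,"jaw": 19},{"travel": [-0.1,4.5,0],"roll": 2,"jaw": 19},{"travel": [-0.3,9.1,0],"roll": 4,"jaw": 19},{"travel": [-0.3,9.1,0],"roll": 4,"jaw": 19},{"travel": [-0.3,9.1,0],"roll": 4,"jaw": 19},{"travel": [-0.3,9.1,0],"roll": 4,"jaw": 19}])

```text
clock: 24.05
tool_pos: [0.6001, 0.0559, 0.1362]
orientation: [180.0, 0.0, 4.1]
force: [-0.3, 0.3, -1.0]
opening: 0.0189
gripper_force: 0.3
```

```bash
cat > k.py <<'E'
from h import *
o=ctrl.get_obs();p=o["tool_pos"];d=p[:2]-[.4695,.0463]
print(o["clock"],p.round(4),"yaw",o["orientation"][2].round(1),"radius",np.hypot(*d).round(4),"ang",np.degrees(np.arctan2(d[1],d[0])).round(1),o["force"].round(1),o["opening"].round(4),o["gripper_force"])
a=ctrl.snapshot("wrist");g=cv2.cvtColor(a[190:225,205:300],cv2.COLOR_RGB2GRAY)
m=cv2.inRange(a,(0,0,0),(60,60,60))
r=m[215,205:300];print("dark cols row215",np.flatnonzero(r)+205)
E
python3 k.py
```

```text
Traceback (most recent call last):
  File "k.py", line 3, in <module>
    print(o["clock"],p.round(4),"yaw",o["orientation"][2].round(1),"radius",np.hypot(*d).round(4),"ang",np.degrees(np.arctan2(d[1],d[0])).round(1),o["force"].round(1),o["opening"].round(4),o["gripper_force"])
                                                                                                                                                                       ^^^^^^^^^^^^^^^^^^
AttributeError: 'float' object has no attribute 'round'
```

A light pad contact (0.3 N) shows the knob is coming along. Continue the arc.

Request:
apply_moves(targets=[{"travel": [-0.3,9.1,0],"roll": 4,"jaw": 19},{"travel": [-0.3,9.1,0],"roll": 4,"jaw": 19},{"travel": [-0.3,9.1,0],"roll": 4,"jaw": 19},{"travel": [-0.3,9.1,0],"roll": 4,"jaw": 19},{"travel": [-0.3,9.1,0],"roll": 4,"jaw": 19},{"travel": [-0.3,9.1,0],"roll": 4,"jaw": 19},{"travel": [-0.3,9.1,0],"roll": 4,"jaw": 19},{"travel": [-0.3,9.1,0],"roll": 4,"jaw": 19},{"travel": [-0.3,9.1,0],"roll": 4,"jaw": 19},{"travel": [-0.3,9.1,0],"roll": 4,"jaw": 19}])

```text
clock: 25.05
tool_pos: [0.5761, -0.03, 0.1362]
orientation: [-180.0, 0.0, -35.9]
force: [0.7, 0.3, -0.6]
opening: 0.0191
gripper_force: 0.3
```

Request:
apply_moves(targets=[{"travel": [-0.3,9.1,0],"roll": 4,"jaw": 19},{"travel": [-0.3,9.1,0],"roll": 4,"jaw": 19},{"travel": [-0.3,9.1,0],"roll": 4,"jaw": 19},{"travel": [-0.1,6.8,0],"roll": 3,"jaw": 19},{"travel": [-0.1,4.5,0],"roll": 2,"jaw": 19},{"travel": [0,0,0],"roll": 0,"jaw": 19}])

```text
clock: 25.65
tool_pos: [0.5492, -0.0578, 0.1363]
orientation: [180.0, 0.0, -52.7]
force: [-0.9, 0.8, -0.5]
opening: 0.0189
gripper_force: 0.0
```

```bash
sed -i 's/o\["opening"\].round(4)/o["opening"]/;/snapshot/,$d' k.py; python3 k.py
```

```text
25.65 [ 0.5492 -0.0578  0.1363] yaw -52.7 radius 0.131 ang -52.6 [-0.9  0.8 -0.5] 0.018894633684535832 0.0
```

Request:
apply_moves(targets=[{"travel": [-0.1,4.5,0],"roll": 2,"jaw": 19},{"travel": [-0.2,6.8,0],"roll": 3,"jaw": 19},{"travel": [-0.2,6.8,0],"roll": 3,"jaw": 19},{"travel": [-0.2,6.8,0],"roll": 3,"jaw": 19},{"travel": [-0.2,6.8,0],"roll": 3,"jaw": 19},{"travel": [-0.1,4.5,0],"roll": 2,"jaw": 19},{"travel": [-0.1,4.5,0],"roll": 2,"jaw": 19},{"travel": [0,2.3,0],"roll": 1,"jaw": 19},{"travel": [0,2.3,0],"roll": 1,"jaw": 19},{"travel": [0,0,0],"roll": 0,"jaw": 19}])

```text
clock: 26.65
tool_pos: [0.5093, -0.0779, 0.1363]
orientation: [180.0, 0.0, -72.6]
force: [1.2, 0.4, -0.5]
opening: 0.0191
gripper_force: 0.0
```

Request:
apply_moves(targets=[{"travel": [0,2.3,0],"roll": 1,"jaw": 19},{"travel": [0,2.3,0],"roll": 1,"jaw": 19},{"travel": [0,0,0],"roll": 0,"jaw": 19}])

```text
clock: 26.95
tool_pos: [0.5047, -0.0792, 0.1362]
orientation: [180.0, 0.0, -74.6]
force: [-0.3, -1.2, 0.1]
opening: 0.0191
gripper_force: 0.0
```

Request:
apply_moves(targets=[{"travel": [0,1.2,0],"roll": 0.5,"jaw": 19},{"travel": [0,1.2,0],"roll": 0.5,"jaw": 19},{"travel": [0,0,0],"roll": 0,"jaw": 19}])

```text
clock: 27.25
tool_pos: [0.5025, -0.0798, 0.1362]
orientation: [180.0, 0.0, -75.6]
force: [0.4, -0.7, 0.3]
opening: 0.0192
gripper_force: 0.0
```

Request:
apply_moves(targets=[{"travel": [0,0.8,0],"roll": 0.4,"jaw": 19},{"travel": [0,0.7,0],"roll": 0.3,"jaw": 19},{"travel": [0,0,0],"roll": 0,"jaw": 19}])

```text
clock: 27.55
tool_pos: [0.5011, -0.0802, 0.1363]
orientation: [180.0, 0.0, -76.3]
force: [1.5, -0.1, -0.0]
opening: 0.0191
gripper_force: 0.1
```

Request:
apply_moves(targets=[{"travel": [0,0.8,0],"roll": 0.4,"jaw": 19},{"travel": [0,0.7,0],"roll": 0.3,"jaw": 19},{"travel": [0,0,0],"roll": 0,"jaw": 19}])

```text
clock: 27.85
tool_pos: [0.5007, -0.0802, 0.1364]
orientation: [-179.9, 0.0, -77.0]
force: [3.9, 2.3, -2.8]
opening: 0.019
gripper_force: 2.6
```

Request:
apply_moves(targets=[{"travel": [0,0.8,0],"roll": 0.4,"jaw": 19},{"travel": [0,0.7,0],"roll": 0.3,"jaw": 19},{"travel": [0,0,0],"roll": 0,"jaw": 19}])

```text
clock: 28.15
tool_pos: [0.5005, -0.0801, 0.1365]
orientation: [-179.8, 0.0, -77.7]
force: [10.0, 2.5, -7.3]
opening: 0.0192
gripper_force: 4.8
```

Firm reaction at the predicted angle: the bar is on its stop. Ease off, open, rise and move away, then check with numbers from the top camera.

Request:
apply_moves(targets=[{"travel": [0,-2,0],"roll": 0,"jaw": 19},{"travel": [0,0,0],"roll": 0,"jaw": 45},{"travel": [0,0,0],"roll": 0,"jaw": 45},{"travel": [0,0,0],"roll": 0,"jaw": 45},{"travel": [0,0,0],"roll": 0,"jaw": 45},{"travel": [0,0,0],"roll": 0,"jaw": 45},{"travel": [0,0,-20],"roll": 0,"jaw": 45},{"travel": [0,0,-40],"roll": 0,"jaw": 45},{"travel": [0,0,-40],"roll": 0,"jaw": 45},{"travel": [0,0,0],"roll": 0,"jaw": 45}])

```text
clock: 29.15
tool_pos: [0.5033, -0.0805, 0.242]
orientation: [-179.5, -0.1, -77.6]
force: [-0.1, -0.1, -0.3]
opening: 0.0449
gripper_force: 0.0
```

Request:
apply_moves(targets=[{"travel": [40,0,0],"roll": 0,"jaw": 45},{"travel": [40,0,0],"roll": 0,"jaw": 45},{"travel": [40,0,0],"roll": 0,"jaw": 45},{"travel": [40,0,0],"roll": 0,"jaw": 45},{"travel": [40,0,0],"roll": 0,"jaw": 45},{"travel": [40,0,0],"roll": 0,"jaw": 45},{"travel": [0,0,0],"roll": 0,"jaw": 45},{"travel": [0,0,0],"roll": 0,"jaw": 45}])

```text
clock: 29.95
tool_pos: [0.5511, -0.3157, 0.2352]
orientation: [179.9, 0.0, -77.8]
force: [-0.1, 0.6, -0.8]
opening: 0.045
gripper_force: 0.0
```

```bash
python3 - <<'E'
from h import *
a=ctrl.snapshot("top");o=ctrl.get_obs();print(o["clock"],o["tool_pos"],o["force"])
b=np.array([-.0024,-.0019,0])
# brightness/blackness sampled across expected knob-top and along bar
from numpy import cos,sin,radians
P=np.array([.4695,.0463])
for r,z in((.04,.143),(.06,.143),(.09,.143),(.11,.143),(.13,.165)):
    row=[]
    for dth in(-12,-8,-4,-2,0,2,4,8,12):
        t=radians(-75.4+dth);u=proj("top",np.r_[P+r*np.array([cos(t),sin(t)]),z]+b);row.append(int(a[int(round(u[1])),int(round(u[0]))].mean()))
    print(r,row)
w=proj("top",[.492,-.03,.13]);u,v=int(w[0]),int(w[1]);cv2.imwrite("pics/f.png",cv2.resize(a[v-60:v+60,u-60:u+60,::-1],(600,600),interpolation=cv2.INTER_CUBIC))
E
```

```text
30.0 [ 0.55115837 -0.31492687  0.23566636] [-0.76276081  0.74762814  0.90623624]
0.04 [165, 183, 189, 187, 187, 184, 184, 184, 185]
0.06 [119, 230, 248, 200, 199, 189, 181, 182, 144]
0.09 [222, 223, 250, 251, 250, 249, 249, 212, 127]
0.11 [245, 208, 65, 71, 72, 191, 210, 199, 122]
0.13 [71, 65, 64, 61, 62, 59, 59, 81, 67]
```

```bash
python3 - <<'E'
from h import *
a=ctrl.snapshot("top");b=np.array([-.0024,-.0019,0]);P=np.array([.4695,.0463]);t=np.radians(-75.4)
e=np.array([np.cos(t),np.sin(t)]);n=np.array([-e[1],e[0]])
g=a.mean(2);print("cols n=-30..30 step5 (n=+x side), rows r")
for r in range(0,165,10):
    row=[]
    for k in range(-30,31,5):
        u=proj("top",np.r_[P+r/1e3*e+k/1e3*n,.143]+b);row.append(int(cv2.getRectSubPix(g.astype(np.float32),(1,1),tuple(map(float,u)))[0,0]))
    print(r,row)
print("knob px",proj("top",np.r_[P+.13*e,.165]+b),proj("top",np.r_[P+.13*e,.143]+b),"arm tcp",proj("top",ctrl.get_obs()["tool_pos"]))
E
```

```text
cols n=-30..30 step5 (n=+x side), rows r
0 [97, 87, 90, 88, 74, 81, 81, 80, 81, 95, 115, 115, 116]
10 [116, 94, 90, 86, 113, 115, 91, 99, 138, 110, 116, 116, 117]
20 [115, 92, 88, 83, 122, 186, 186, 185, 180, 121, 113, 116, 115]
30 [115, 94, 88, 83, 122, 188, 185, 186, 178, 118, 115, 115, 116]
40 [182, 161, 155, 133, 122, 185, 185, 185, 178, 119, 115, 118, 117]
50 [183, 161, 155, 101, 122, 187, 185, 183, 178, 119, 116, 117, 116]
60 [151, 185, 205, 131, 175, 231, 201, 185, 183, 136, 116, 117, 114]
70 [242, 200, 127, 200, 246, 250, 250, 248, 221, 205, 202, 130, 118]
80 [213, 128, 213, 250, 243, 249, 250, 249, 245, 149, 163, 226, 190]
90 [120, 221, 212, 206, 194, 249, 250, 249, 248, 156, 229, 224, 130]
100 [190, 94, 65, 69, 145, 247, 250, 250, 247, 243, 235, 133, 118]
110 [71, 158, 235, 207, 104, 92, 83, 115, 198, 192, 124, 120, 117]
120 [64, 62, 61, 61, 93, 178, 115, 108, 99, 76, 69, 66, 82]
130 [75, 74, 70, 64, 63, 65, 59, 60, 64, 82, 85, 86, 80]
140 [86, 83, 79, 77, 73, 70, 68, 67, 67, 65, 61, 64, 78]
150 [90, 89, 87, 86, 84, 79, 76, 73, 71, 69, 68, 67, 60]
160 [94, 91, 91, 90, 85, 86, 84, 84, 76, 76, 72, 72, 70]
knob px [297.94003249 198.16140632] [297.33516687 199.68141187] arm tcp [403.10371648 170.2415331 ]
```

The bar lies straight along its closed direction over the hub: a constant bright column from r = 20 to 100 mm, with no angular offset. It only fits there if the hub is home. The robot is clear, so I'm handing in.

```bash
python3 -c "
from plant import ctrl
print(ctrl.close_job())"
```

```text
the job is handed in; nothing more can be done
None
```

The splined hub is fully home on the drive shaft, the keeper bar is swung in over it to its stop and released, and the job was handed in at about 30 s; I never touched the plain hub or the phone stacks.

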